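# Roll a keyed shaft one full turn on the granite plate

## Robot

A 7-joint arm with a two-finger parallel gripper is mounted at the origin on the work surface. World frame = base frame: x ahead of the robot, y to its left, z up, the work surface at z = 0. Lengths are in m, angles in rad, forces in N, time in s.
With the tool pointing down it reaches from about 0.425 to 0.875 m from the base axis. Payload 4.7 kg.
Tool frame: the origin (TCP) lies on the centre line of the jaws, within the pads' length; the fingertips stand ahead of it and the grasp point (between the pads) lies 2 mm behind it (nose_length is the z of the fingertips in the tool frame, in m); z points along the fingers, y is the line along which they close (so a half turn about z gives the same grasp; the last joint's range is limited). The gripper opens to 87 mm and grips with 3 to 60 N. Pads are 19 mm wide; open, the fingers measure 117 mm over their backs; the gripper's body (75 mm by 190 mm) begins 51 mm behind the grasp point.
Start: joints at [-1.228, 0.321, -0.07, 1.45, 0.023, 1.371, -0.057], TCP at [0.21, 0.615, 0.24] pointing down, gripper open.
Joint ranges: [-2.86, 2.86], [-0.3, 2.09], [-1.38, 1.24], [0.06, 2.45], [-1.56, 4.7], [0.09, 2.05], [-2.69, 2.69]. Speed limits (rad/s): [2.57, 2.57, 3.14, 3.14, 3.14, 3.14, 3.14].

## Interface

Orientations are given as a rotation vector (axis times angle).
In Python, from bench import * gives the robot as it stands.
- The arm moves only by the tool send_rows, never from a script. Its arguments are lists of equal length, an entry for each row: "xyz": the shift along the tool's x, y, z in mm, a list of three; "dr": the turn, a rotation vector about the tool's x, y, z in rad, a list of three. A call has exactly 10 rows; each row is the pose to reach, as a shift and turn from the pose commanded when the call began, along the tool's axes at that moment; what a row does not reach only later rows make up. A row lasts 1/12 s, in which the tool goes at most 41.7 mm and 7.16 degrees, less where a joint would pass 70% of its speed; a pose out of reach is approached as far as the arm can. A call with a gripper value outside its range is refused whole. "jaw" is the finger opening in mm, from 0 to 87, set as the call begins (left out, the last holds). The fingers move at their own pace and stop on an object; "grip_force" is the grip in N (left out, the last holds). Time passes only in rows, so rows that repeat a pose let the fingers close, or fill a call up. It gives the time, the measured TCP pose, the force, the opening and the grip force at its end, in the units of the state.
- get_state(): the state, without advancing time (a new reading comes with each control period).
- get_image(name): name is "side" or "top" or "wrist"; returns the picture (420x560x3 uint8, red, green, blue); there is no depth.
- calibration(name): a dict with "vfov" (degrees; the focal length in pixels is half the picture's height over the tangent of half this angle, whatever the lens; pixels are square), "cx", "cy" (the principal point, pixels), "rvec" (rotation vector, rad) and "tvec" (3), from world to camera coordinates, as OpenCV has them; the wrist camera has in their place "hand_eye" (4x4, takes a point from camera to tool coordinates, whose origin is the TCP and whose axes are the flange's). Camera axes: x right, y down, z forward; pixel columns grow to the right and rows downward; lengths in m; the calibration is good to about 2 mm. A picture is of the moment at which its call begins: read the wrist's pose just before it. calibration takes no time and is no camera call.
- close_job(): hands the job in; it is judged then, once.
The state is a dict: "time": time; "joint_positions": joint angles; "qd": joint speeds; "joint_torque": joint torques, N m; "position": TCP position; "tool_rot": TCP orientation; "ft_force": force on the tool from outside, world axes, zero at the start; "torque": the same for the moment, N m; "grip_width": opening from 0.0 (shut) to 1.0 (fully open); "grip_force": force on a finger pad.
Only numpy, scipy, OpenCV 4.12 (cv2) and the standard library are available. Lean on these libraries where they do the work, as an engineer would, in place of code of your own. Each camera call takes 0.05 s, during which the arm holds its last target. There are 200 camera calls.

## Task

Check the steel shaft for straightness the usual way: with your fingertips on top of it, roll it slowly along the granite plate towards the V-block for exactly one full turn, so that its keyway goes round underneath and comes back up on top, and leave it lying there at rest, square across the plate. Do not grip or lift the shaft or push it from behind or low on its sides, and leave the V-block, the square, the caliper case and the cleaner bottle where they are.

Things in the scene. Friction and masses are not known exactly. Their poses are not given: they have to be found in the camera images.
- shaft: Bare ground steel shaft lying across the granite plate near one end: a round bar 40 mm in diameter, 150 mm long, 0.6 to 0.9 kg. Origin on its axis at mid-length (20 mm above the plate), x along its axis, within 4 degrees of the plate's x at the start. Without slip one full turn is 126 mm of travel. It rolls under a light fingertip and, once still, stays where it is left; left moving it coasts a few mm.
- keyway (a point): Middle of the mouth of the keyway, a slot 12 mm wide, 5 mm deep and 50 mm long, darker than the ground surface, cut at the shaft's +x end: 50 mm from the shaft's origin along its x and 20 mm along its +z. On top at the start, underneath after half a turn. The middle and the other end of the shaft are plain and round all the way.
- plate_top (a point): Centre of the top face of the dark granite surface plate, which is fixed: 250 mm along its x, 400 mm along its y, top 60 mm above the bench, z up. The shaft lies across it (along x) and rolls along y, its long way. Friction of steel on it 0.5 to 0.7.
- v_block: Loose steel V-block, 60 mm along the plate's x, 50 mm along y, 40 mm high, a V in its top, 0.55 kg, on the plate near the end away from the shaft, 230 to 300 mm from it (centre to centre): the shaft rolls towards it and stops well short of it. Origin at the centre of its underside. Must not be moved.
- square: Small steel engineer's square lying on the bench near the plate: dark stock 18 x 75 x 18 mm high, blade 110 x 22 mm. Origin under the middle of the stock. Leave alone.
- cleaner: Clear round bottle with white cap, 56 mm in diameter, 150 mm tall, standing on the bench to the robot's right of the plate. Origin at the centre of its underside. Leave alone.
- caliper_case: Closed black plastic case, 100 x 200 mm, 31 mm high, lying on the bench to the robot's left of the plate. Origin at the centre of its underside. Leave alone.
Not all that is in view belongs to the job. What is shaped like the shaft but black or orange is not meant. Leave any turquoise look-alike of the v_block alone.

How it is judged:
By the outcome, as a careful person would: the job done as asked, in the order asked, and still so for the second after the job is handed in, with the robot touching nothing.
It also fails if it takes over 51 s, if anything falls off the work surface, if the arm or the gripper's body presses on something with over 40 N, if the wrist force passes 120 N, or if a joint passes its speed limit or range.

## Working session

There is one attempt and no reset: what is moved stays moved. The work goes in short steps, Python scripts to look and compute and a tool call to move; the robot and the scene stay as the last step left them, time stands still between calls to the robot, and variables do not carry over. Pictures are saved under pics/ and viewed, at most 10 in all, crops included, and the job is handed in when it is done.

Besides the shell and the picture viewer there is one more tool, called after "Request:" by a JSON object that holds its "fn" and its "kwargs". send_rows: Moves the arm, as the interface text tells. Its arguments: {"type":"object","properties":{"xyz":{"type":"array"},"dr":{"type":"array"},"jaw":{"type":"number"},"grip_force":{"type":"number"}},"required":["xyz","dr"]}

```bash
mkdir -p pics; ls; python3 - <<'E'
from bench import *
import cv2
s=get_state()
for k in("time","position","tool_rot","ft_force","grip_width"):print(k,s[k])
for n in("side","top"):
    cv2.imwrite(f"pics/{n}0.png",get_image(n)[:,:,::-1]); print(n,calibration(n))
print(calibration("wrist"))
import bench;print([k for k in dir(bench) if 'nose' in k.lower()])
print(s.keys())
E
```

```text
pics
time 0.0
position [0.20975528 0.61466908 0.23845227]
tool_rot [-5.14000046e-01 -3.09906866e+00  3.03192547e-03]
ft_force [ 0.74902491 -0.02796895 -0.52878667]
grip_width 0.9997127647592768
side {'vfov': 45.78338246763848, 'cx': 281.8376064600154, 'cy': 212.80448201291713, 'rvec': array([ 2.35565605, -0.55236296,  0.19158841]), 'tvec': array([-0.42798674,  0.24107757,  1.25431289])}
top {'vfov': 46.23692890749909, 'cx': 273.36102750951295, 'cy': 208.24103191689684, 'rvec': array([ 2.15360821, -2.10964836,  0.19033882]), 'tvec': array([-0.00418471,  0.49865804,  1.53868647])}
{'vfov': 58.25665352428725, 'cx': 280.74342749239923, 'cy': 216.2015124443872, 'hand_eye': array([[ 9.10723907e-04, -9.67224056e-01, -2.53922815e-01,
         6.83053572e-02],
       [ 9.99999436e-01,  1.01946740e-03, -2.96664954e-04,
         8.85750734e-04],
       [ 5.45807512e-04, -2.53922401e-01,  9.67224439e-01,
        -1.45116582e-01],
       [ 0.00000000e+00,  0.00000000e+00,  0.00000000e+00,
         1.00000000e+00]])}
['nose_length']
dict_keys(['time', 'joint_positions', 'qd', 'joint_torque', 'position', 'tool_rot', 'ft_force', 'torque', 'grip_force', 'grip_width'])
```

View pics/top0.png

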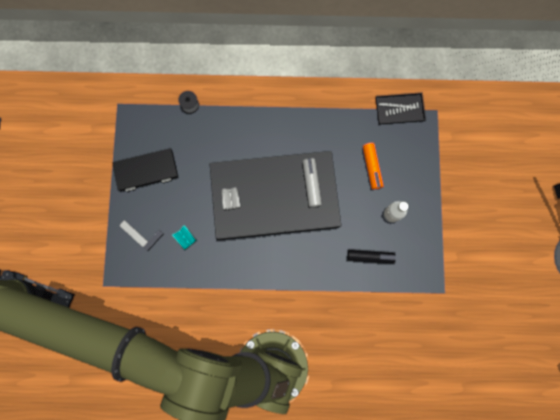

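View pics/side0.png

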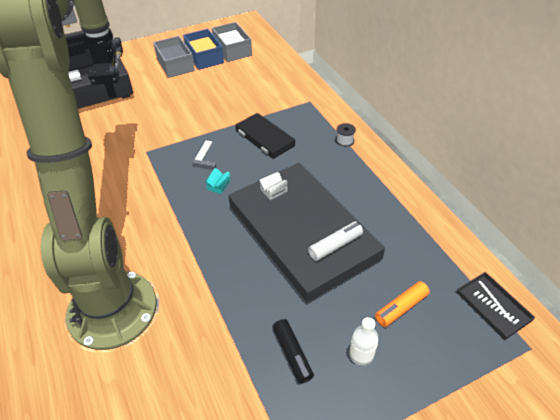

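The top view shows the shaft in light steel at (312,182), with a dark keyway at its far end near (310,165). The V-block is at (231,198) and the plate corners are near (210,165), (333,152), (340,228) and (216,240).

Look-alikes for the shaft are orange at (373,165) and black at (371,257). For the V-block there is a turquoise one at (184,237). I choose the grey shaft lying on the plate and will check it in a crop.

```bash
cat > h.py <<'E'
from bench import *
import cv2, numpy as np
from scipy.spatial.transform import Rotation as R
def K(n):
    c=calibration(n); f=210/np.tan(np.radians(c["vfov"]/2)); return np.array([[f,0,c["cx"]],[0,f,c["cy"]],[0,0,1]]),c
def pose(n,s=None):
    k,c=K(n)
    if n=="wrist":
        s=s or get_state(); T=np.eye(4); T[:3,:3]=R.from_rotvec(s["tool_rot"]).as_matrix(); T[:3,3]=s["position"]
        M=T@c["hand_eye"]; return k,M[:3,:3],M[:3,3]
    r=R.from_rotvec(c["rvec"]).as_matrix().T; return k,r,-r@c["tvec"]
def at(n,px,z,s=None):
    k,r,o=pose(n,s); px=np.atleast_2d(px).astype(float)
    d=(r@np.linalg.inv(k)@np.c_[px,np.ones(len(px))].T).T
    return o+d*((z-o[2])/d[:,2])[:,None]
E
python3 - <<'E'
from h import *
im=cv2.imread("pics/top0.png")
cv2.imwrite("pics/crop.png",cv2.resize(im[140:250,200:350],None,fx=5,fy=5,interpolation=cv2.INTER_CUBIC))
g=cv2.cvtColor(im,cv2.COLOR_BGR2GRAY)
print("nose",nose_length if not callable(nose_length) else nose_length())
m=(g>110).astype(np.uint8)
n,l,st,c=cv2.connectedComponentsWithStats(m[145:245,205:345])
for i in range(1,n):
    if st[i,4]>30:
        p=np.argwhere(l==i)[:,::-1]+[205,145]; rc=cv2.minAreaRect(p.astype(np.float32)); print(st[i,4],rc); print(at("top",cv2.boxPoints(rc),.08).round(4))
print(at("top",[[210,162],[334,151],[340,227],[217,240]],.06).round(3))
print(R.from_rotvec(get_state()["tool_rot"]).as_matrix().round(3))
E
```

```text
nose 0.017
556 ((311.97998046875, 181.8599853515625), (47.517578125, 12.162237167358398), 81.8698959350586)
[[ 0.6535 -0.0841  0.08  ]
 [ 0.66   -0.1226  0.08  ]
 [ 0.5073 -0.1446  0.08  ]
 [ 0.501  -0.1068  0.08  ]]
346 ((230.37705993652344, 197.64755249023438), (20.55161476135254, 18.197683334350586), 84.80557250976562)
[[0.5529 0.175  0.08  ]
 [0.5595 0.1179 0.08  ]
 [0.4938 0.1099 0.08  ]
 [0.4874 0.1666 0.08  ]]
1268 ((280.0, 216.5), (55.0, 128.0), 90.0)
[[ 0.5502  0.1887  0.08  ]
 [ 0.5588 -0.2162  0.08  ]
 [ 0.3842 -0.2153  0.08  ]
 [ 0.3759  0.1817  0.08  ]]
[[ 0.643  0.214  0.06 ]
 [ 0.689 -0.187  0.06 ]
 [ 0.44  -0.206  0.06 ]
 [ 0.391  0.181  0.06 ]]
[[-0.946  0.323 -0.   ]
 [ 0.323  0.946 -0.002]
 [-0.    -0.002 -1.   ]]
```

View pics/crop.png

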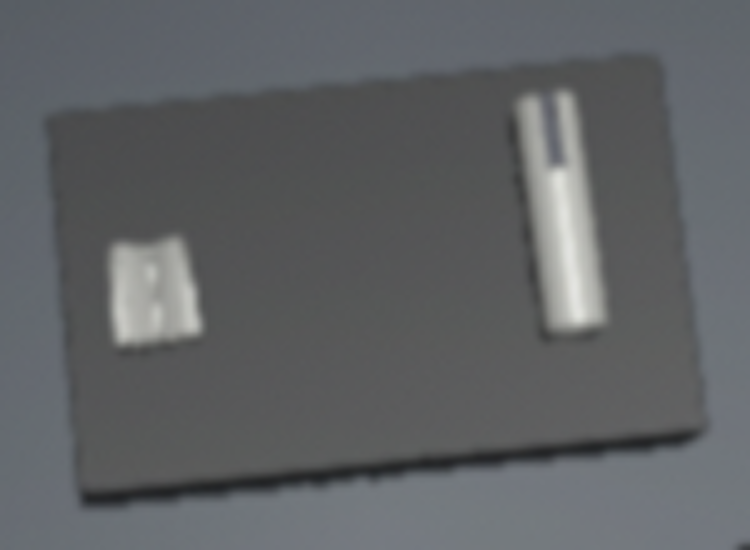

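The crop confirms it: grey shaft, keyway dark on top at its +x end. The shaft centre is about (0.580, −0.115) with yaw about 8°, and the plate yaw is about 6.5°. I'm moving to a hover over the plain part with the jaws' closing line along the shaft.

Request:
{"fn": "send_rows", "kwargs": {"xyz": [[-27.5,-28.2,1.5],[-55,-56.4,3],[-82.5,-84.6,4.5],[-110,-112.8,6],[-137.5,-141,7.5],[-165,-169.2,9],[-192.5,-197.4,10.5],[-220,-225.6,12],[-247.5,-253.8,13.5],[-275,-282,15]], "dr": [[0,0,0.053],[0,0,0.106],[0,0,0.159],[0,0,0.212],[0,0,0.265],[0,0,0.318],[0,0,0.371],[0,0,0.424],[0,0,0.477],[0,0,0.53]], "jaw": 50}}

```text
time: 0.93
position: [0.3794, 0.2575, 0.2243]
tool_rot: [-1.311, -2.855, -0.0]
ft_force: [1.5, 0.3, 0.4]
grip_width: 0.582
grip_force: 0.0
```

Request:
{"fn": "send_rows", "kwargs": {"xyz": [[-39.5,-10.8,2.2],[-79,-21.6,4.4],[-118.5,-32.4,6.6],[-158,-43.2,8.8],[-197.5,-54,11],[-237,-64.8,13.2],[-276.5,-75.6,15.4],[-316,-86.4,17.6],[-355.5,-97.2,19.8],[-395,-108,22]], "dr": [[0,0,0.057],[0,0,0.114],[0,0,0.171],[0,0,0.228],[0,0,0.285],[0,0,0.342],[0,0,0.399],[0,0,0.456],[0,0,0.513],[0,0,0.57]]}}

```text
time: 1.77
position: [0.5558, -0.1118, 0.2024]
tool_rot: [-2.061, -2.371, -0.001]
ft_force: [0.5, 0.9, -0.4]
grip_width: 0.576
grip_force: 0.0
```

```bash
cat > meas.py <<'E'
from h import *
import sys
def meas(tag):
    get_image("wrist"); get_image("wrist")
    s=get_state(); im=get_image("wrist"); cv2.imwrite(f"pics/{tag}.png",im[:,:,::-1])
    M=R.from_rotvec(s["tool_rot"]).as_matrix()
    print("t",round(s["time"],2),"tcp",s["position"].round(4),"tooly deg",np.degrees(np.arctan2(M[1,1],M[0,1])).round(2),"tilt",M[:2,2].round(4),"ft",s["ft_force"].round(1))
    np.save(f"pics/{tag}.npy",np.r_[s["position"],s["tool_rot"]])
if __name__=="__main__": meas(sys.argv[1])
E
python3 meas.py w1
```

```text
t 1.87 tcp [ 0.5557 -0.1182  0.2018] tooly deg 7.48 tilt [-0.0006 -0.006 ] ft [ 0.3 -0.3 -0.2]
```

View pics/w1.png

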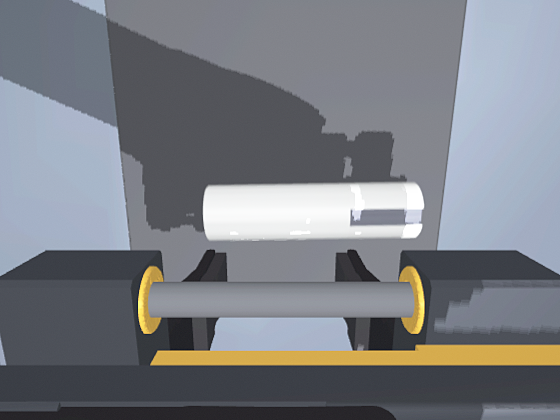

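The wrist view shows the shaft from (204,211) to (424,209), with the keyway at cols 350–420, row 216. The fingertips are at about (218,255) and (345,255). Both plate edges are visible, on the left from (105,0) to (133,235) and on the right from (466,0) to (438,235).

```bash
cat > fit.py <<'E'
from h import *
import sys
tag=sys.argv[1]; z=np.load(f"pics/{tag}.npy"); s=dict(position=z[:3],tool_rot=z[3:])
im=cv2.imread(f"pics/{tag}.png"); g=cv2.cvtColor(im,cv2.COLOR_BGR2GRAY).astype(float)
r0,r1=int(sys.argv[2]),int(sys.argv[3]); c0,c1=int(sys.argv[4]),int(sys.argv[5])
m=(g[r0:r1]>170); top=[];bot=[]
for c in range(c0,c1,3):
    i=np.flatnonzero(m[:,c])
    if len(i)>20: top.append((c,r0+i[0]-.5)); bot.append((c,r0+i[-1]+.5))
k,rr,o=pose("wrist",s)
def plane(p):   # plane through the camera and an image line
    p=np.array(p); a=np.polyfit(p[:,0],p[:,1],1); q=p[abs(np.polyval(a,p[:,0])-p[:,1])<1.5]; a=np.polyfit(q[:,0],q[:,1],1)
    d=[rr@np.linalg.inv(k)@[c,np.polyval(a,c),1] for c in(c0,c1)]
    n=np.cross(*d); return n/np.linalg.norm(n)
n1,n2=plane(top),plane(bot)
if n1@n2<0:n2=-n2
b=n1+n2; b/=np.linalg.norm(b)   # bisector plane holds the axis
# axis at z=.08: b.(p-o)=0
yaw=np.degrees(np.arctan2(-b[0],b[1])); yaw=(yaw+90)%180-90
f=lambda x:o[1]-(b[0]*(x-o[0])+b[2]*(.08-o[2]))/b[1]
print("yaw",yaw.round(2),"half-angle dia check",(2*np.sin(np.arccos(n1@n2)/2)*np.linalg.norm(np.cross(np.r_[np.cos(np.radians(yaw)),np.sin(np.radians(yaw)),0],np.r_[.58,f(.58),.08]-o))).round(4))
for x in(.5,.58,.66):print("axis y at",x,f(x).round(4))
if len(sys.argv)>6: print(at("wrist",eval(sys.argv[6]),float(sys.argv[7]),s).round(4))
E
python3 fit.py w1 165 246 215 345 "[[204,211.5],[424,209],[380,216]]" .08
python3 - <<'E'
from h import *
z=np.load("pics/w1.npy"); s=dict(position=z[:3],tool_rot=z[3:])
e=at("wrist",[[105,0],[133,235],[466,0],[438,235]],.06,s); print(e.round(4))
for a,b in((0,1),(2,3)): d=e[a]-e[b]; print(np.degrees(np.arctan2(-d[0],d[1])))
E
```

```text
yaw 8.43 half-angle dia check 0.04
axis y at 0.5 -0.1245
axis y at 0.58 -0.1126
axis y at 0.66 -0.1008
[[ 0.5009 -0.1233  0.08  ]
 [ 0.6596 -0.1004  0.08  ]
 [ 0.6289 -0.1098  0.08  ]]
[[ 0.4187  0.0109  0.06  ]
 [ 0.4427 -0.1557  0.06  ]
 [ 0.6627  0.0431  0.06  ]
 [ 0.684  -0.1237  0.06  ]]
8.1964955763338
7.247864728974874
```

The skew is only about 1° and the hover is right. I'm shifting 5 mm back and descending to just above contact.

Request:
{"fn": "send_rows", "kwargs": {"xyz": [[-3,0,25],[-5,0,50],[-5,0,68],[-5,0,76],[-5,0,79],[-5,0,81],[-5,0,82],[-5,0,83],[-5,0,83],[-5,0,83]], "dr": [[0,0,0],[0,0,0],[0,0,0],[0,0,0],[0,0,0],[0,0,0],[0,0,0],[0,0,0],[0,0,0],[0,0,0]]}}

```text
time: 2.75
position: [0.5566, -0.115, 0.1203]
tool_rot: [2.057, 2.373, 0.002]
ft_force: [0.2, 1.1, -0.7]
grip_width: 0.574
grip_force: 0.0
```

Request:
{"fn": "send_rows", "kwargs": {"xyz": [[-4,0,0],[-8,0,0],[-8,0,0.5],[-8,0,1],[-8,0,1.5],[-8,0,2],[-8,0,2.5],[-8,0,2.5],[-8,0,2.5],[-8,0,2.5]], "dr": [[0,0,0],[0,0,0],[0,0,0],[0,0,0],[0,0,0],[0,0,0],[0,0,0],[0,0,0],[0,0,0],[0,0,0]]}}

```text
time: 3.58
position: [0.5573, -0.123, 0.1173]
tool_rot: [2.058, 2.373, 0.0]
ft_force: [-1.7, -0.2, 4.6]
grip_width: 0.576
grip_force: 2.1
```

Contact at TCP z 0.117, force 4.6 N. This is the first rolling stroke.

Request:
{"fn": "send_rows", "kwargs": {"xyz": [[1,0,1],[4,0,1],[8,0,1],[12,0,1],[16,0,1],[20,0,1],[24,0,1],[27,0,1],[28,0,1],[28,0,1]], "dr": [[0,0,0],[0,0,0],[0,0,0],[0,0,0],[0,0,0],[0,0,0],[0,0,0],[0,0,0],[0,0,0],[0,0,0]]}}

```text
time: 4.42
position: [0.5533, -0.0954, 0.1172]
tool_rot: [-2.058, -2.374, -0.0]
ft_force: [-4.0, 0.0, 9.7]
grip_width: 0.575
grip_force: 5.0
```

Request:
{"fn": "send_rows", "kwargs": {"xyz": [[0,0,-3],[0,0,-15],[-5,0,-45],[-10,0,-70],[-14,0,-80],[-14,0,-84],[-14,0,-84],[-14,0,-84],[-14,0,-84],[-14,0,-84]], "dr": [[0,0,0],[0,0,0],[0,0,0],[0,0,0],[0,0,0],[0,0,0],[0,0,0],[0,0,0],[0,0,0],[0,0,0]]}}

```text
time: 5.25
position: [0.5545, -0.1086, 0.1986]
tool_rot: [-2.056, -2.372, 0.002]
ft_force: [-0.7, 0.2, -0.1]
grip_width: 0.573
grip_force: 0.0
```

```bash
python3 meas.py w2; python3 fit.py w2 120 246 215 340
```

```text
t 5.35 tcp [ 0.5548 -0.1088  0.1991] tooly deg 8.16 tilt [-0.0017 -0.    ] ft [ 0.6 -0.9  0.6]
yaw 8.67 half-angle dia check 0.04
axis y at 0.5 -0.1114
axis y at 0.58 -0.0992
axis y at 0.66 -0.087
```

View pics/w2.png

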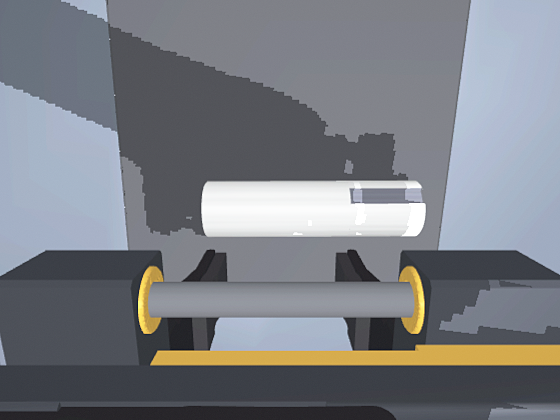

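The shaft has advanced 13.5 mm and the keyway has turned forward (now at row ~195), with no visible slip. I'm descending for stroke 2 and refining the plate yaw from the pictures I already have.

Request:
{"fn": "send_rows", "kwargs": {"xyz": [[-1,0,30],[-1,0,55],[-1,0,70],[-1,0,77],[-1,0,80],[-1,0,81.5],[-1,0,82.5],[-1,0,83.5],[-1,0,84],[-1,0,84]], "dr": [[0,0,0],[0,0,0],[0,0,0],[0,0,0],[0,0,0],[0,0,0],[0,0,0],[0,0,0],[0,0,0],[0,0,0]]}}

```text
time: 6.23
position: [0.5563, -0.1103, 0.1173]
tool_rot: [2.057, 2.372, 0.002]
ft_force: [-0.7, -0.9, 4.2]
grip_width: 0.573
grip_force: 2.2
```

```bash
cat > plate.py <<'E'
from h import *
import sys
tag=sys.argv[1]; z=np.load(f"pics/{tag}.npy"); s=dict(position=z[:3],tool_rot=z[3:])
im=cv2.imread(f"pics/{tag}.png"); g=cv2.GaussianBlur(cv2.cvtColor(im,cv2.COLOR_BGR2GRAY),(3,3),0).astype(float)
for lo,hi,rows in((95,130,list(range(0,20))+list(range(120,235))),(430,480,range(0,240))):
    p=[]
    for r in rows:
        d=abs(np.diff(g[r,lo:hi],1)); c=d.argmax()
        if d[c]>6:p.append((lo+c+.5,r))
    p=np.array(p)
    for _ in range(4):
        a=np.polyfit(p[:,1],p[:,0],1); e=abs(np.polyval(a,p[:,1])-p[:,0]); p=p[e<max(1,1.5*np.median(e))]
    e=at("wrist",[[np.polyval(a,0),0],[np.polyval(a,230),230]],.06,s); d=e[0]-e[1]
    print(len(p),e.round(4).tolist(),np.degrees(np.arctan2(-d[0],d[1])).round(2))
E
python3 plate.py w1; python3 plate.py w2
```

```text
129 [[0.4178, 0.0108, 0.06], [0.4384, -0.1521, 0.06]] 7.21
240 [[0.6632, 0.0431, 0.06], [0.6837, -0.1195, 0.06]] 7.18
92 [[0.4171, 0.0193, 0.06], [0.4372, -0.1423, 0.06]] 7.09
240 [[0.6619, 0.0545, 0.06], [0.6823, -0.1068, 0.06]] 7.19
```

Plate yaw is 7.2°, so the skew is 1.5°. I'll feed a slight turn into the next strokes.

Request:
{"fn": "send_rows", "kwargs": {"xyz": [[1,0,0.5],[4,0,1],[8,0,1],[12,0,1],[16,0,1],[20,0,1],[24,0,1],[27,0,1],[28,0,1],[28,0,1]], "dr": [[0,0,0],[0,0,0.002],[0,0,0.004],[0,0,0.006],[0,0,0.008],[0,0,0.01],[0,0,0.012],[0,0,0.014],[0,0,0.014],[0,0,0.014]]}}

```text
time: 7.07
position: [0.5523, -0.0825, 0.1172]
tool_rot: [2.073, 2.359, 0.002]
ft_force: [-2.9, -0.4, 10.1]
grip_width: 0.571
grip_force: 5.6
```

Request:
{"fn": "send_rows", "kwargs": {"xyz": [[0,0,-3],[0,0,-8],[-7,0,-8],[-14,0,-8],[-14,0,-6],[-14,0,-3],[-14,0,-1.5],[-14,0,-0.5],[-14,0,0],[-14,0,0]], "dr": [[0,0,0],[0,0,0],[0,0,0],[0,0,0],[0,0,0],[0,0,0],[0,0,0],[0,0,0],[0,0,0],[0,0,0]]}}

```text
time: 7.9
position: [0.5533, -0.0972, 0.117]
tool_rot: [-2.076, -2.358, -0.0]
ft_force: [-5.1, -1.4, 15.2]
grip_width: 0.574
grip_force: 7.9
```

Request:
{"fn": "send_rows", "kwargs": {"xyz": [[1,0,0],[4,0,0],[8,0,0],[12,0,0],[16,0,0],[20,0,0],[24,0,0],[27,0,0],[28,0,0],[28,0,0]], "dr": [[0,0,0],[0,0,0.002],[0,0,0.004],[0,0,0.006],[0,0,0.008],[0,0,0.01],[0,0,0.012],[0,0,0.014],[0,0,0.014],[0,0,0.014]]}}

```text
time: 8.73
position: [0.5492, -0.069, 0.1171]
tool_rot: [-2.09, -2.344, 0.001]
ft_force: [-7.8, -0.4, 18.0]
grip_width: 0.575
grip_force: 9.0
```

Request:
{"fn": "send_rows", "kwargs": {"xyz": [[0,0,-3],[0,0,-15],[-5,0,-45],[-10,0,-70],[-14,0,-80],[-14,0,-84],[-14,0,-84],[-14,0,-84],[-14,0,-84],[-14,0,-84]], "dr": [[0,0,0],[0,0,0],[0,0,0],[0,0,0],[0,0,0],[0,0,0],[0,0,0],[0,0,0],[0,0,0],[0,0,0]]}}

```text
time: 9.57
position: [0.5505, -0.0819, 0.1976]
tool_rot: [-2.089, -2.344, 0.003]
ft_force: [-0.3, -0.5, -0.2]
grip_width: 0.575
grip_force: 0.0
```

```bash
python3 meas.py w3; python3 fit.py w3 120 246 215 340; python3 plate.py w3
```

```text
t 9.67 tcp [ 0.5508 -0.0821  0.1981] tooly deg 6.55 tilt [-0.0017 -0.0001] ft [0.2 0.8 0.1]
yaw 8.42 half-angle dia check 0.0397
axis y at 0.5 -0.0821
axis y at 0.58 -0.0703
axis y at 0.66 -0.0584
119 [[0.4132, 0.0491, 0.06], [0.4335, -0.1119, 0.06]] 7.17
240 [[0.6591, 0.0774, 0.06], [0.6794, -0.0833, 0.06]] 7.18
```

The shaft has rolled 41.8 mm in three strokes. The yaw hardly responded (8.4°), so I'll turn a little more per stroke.

Request:
{"fn": "send_rows", "kwargs": {"xyz": [[0,0,30],[0,0,55],[0,0,70],[0,0,76],[0,0,79],[0,0,80.5],[0,0,81.5],[0,0,82.5],[0,0,83],[0,0,83]], "dr": [[0,0,-0.01],[0,0,-0.02],[0,0,-0.02],[0,0,-0.02],[0,0,-0.02],[0,0,-0.02],[0,0,-0.02],[0,0,-0.02],[0,0,-0.02],[0,0,-0.02]]}}

```text
time: 10.55
position: [0.5521, -0.0825, 0.1173]
tool_rot: [2.067, 2.364, 0.003]
ft_force: [-0.0, 0.2, 4.0]
grip_width: 0.575
grip_force: 2.2
```

Request:
{"fn": "send_rows", "kwargs": {"xyz": [[1,0,0],[4,0,0],[8,0,0],[12,0,0],[16,0,0],[20,0,0],[24,0,0],[27,0,0],[28,0,0],[28,0,0]], "dr": [[0,0,0.002],[0,0,0.006],[0,0,0.012],[0,0,0.018],[0,0,0.024],[0,0,0.03],[0,0,0.034],[0,0,0.036],[0,0,0.036],[0,0,0.036]]}}

```text
time: 11.38
position: [0.548, -0.0543, 0.1173]
tool_rot: [2.109, 2.328, 0.002]
ft_force: [-2.4, -0.3, 7.2]
grip_width: 0.577
grip_force: 3.6
```

Request:
{"fn": "send_rows", "kwargs": {"xyz": [[0,0,-3],[0,0,-8],[-7,0,-8],[-14,0,-8],[-14,0,-6],[-14,0,-3],[-14,0,-1.5],[-14,0,-0.5],[-14,0,0],[-14,0,0]], "dr": [[0,0,0],[0,0,0],[0,0,-0.01],[0,0,-0.02],[0,0,-0.03],[0,0,-0.03],[0,0,-0.03],[0,0,-0.03],[0,0,-0.03],[0,0,-0.03]]}}

```text
time: 12.22
position: [0.5487, -0.069, 0.1171]
tool_rot: [-2.075, -2.358, 0.001]
ft_force: [-3.2, -0.8, 10.8]
grip_width: 0.573
grip_force: 5.2
```

Request:
{"fn": "send_rows", "kwargs": {"xyz": [[1,0,0],[4,0,0],[8,0,0],[12,0,0],[16,0,0],[20,0,0],[24,0,0],[27,0,0],[28,0,0],[28,0,0]], "dr": [[0,0,0.002],[0,0,0.006],[0,0,0.012],[0,0,0.018],[0,0,0.024],[0,0,0.03],[0,0,0.034],[0,0,0.036],[0,0,0.036],[0,0,0.036]]}}

```text
time: 13.05
position: [0.5448, -0.0407, 0.1172]
tool_rot: [-2.115, -2.321, 0.001]
ft_force: [-5.4, -0.1, 11.8]
grip_width: 0.573
grip_force: 5.8
```

Request:
{"fn": "send_rows", "kwargs": {"xyz": [[0,0,-3],[0,0,-15],[-5,0,-45],[-10,0,-70],[-14,0,-80],[-14,0,-84],[-14,0,-84],[-14,0,-84],[-14,0,-84],[-14,0,-84]], "dr": [[0,0,0],[0,0,0],[0,0,0],[0,0,0],[0,0,0],[0,0,0],[0,0,0],[0,0,0],[0,0,0],[0,0,0]]}}

```text
time: 13.88
position: [0.5458, -0.0543, 0.1986]
tool_rot: [-2.115, -2.32, 0.003]
ft_force: [-0.1, 0.1, -0.4]
grip_width: 0.578
grip_force: 0.0
```

```bash
python3 meas.py w4; python3 fit.py w4 120 246 215 340; python3 plate.py w4
```

```text
t 13.98 tcp [ 0.5461 -0.0545  0.1991] tooly deg 5.29 tilt [-0.0017 -0.0002] ft [ 0.6  0.3 -0.7]
yaw 8.43 half-angle dia check 0.0396
axis y at 0.5 -0.0532
axis y at 0.58 -0.0413
axis y at 0.66 -0.0294
113 [[0.4096, 0.0798, 0.06], [0.4296, -0.0819, 0.06]] 7.07
240 [[0.656, 0.1027, 0.06], [0.6763, -0.0587, 0.06]] 7.16
```

The yaw doesn't respond to the twist because the pads slip first. The skew is only 1.2°, so I'll go straight on. Rolled so far 70.5 mm, remaining about 55.2 mm. Two more strokes, then a look.

Request:
{"fn": "send_rows", "kwargs": {"xyz": [[1,0,30],[1,0,55],[1,0,70],[1,0,76],[1,0,79],[1,0,80.5],[1,0,82],[1,0,83],[1,0,83.5],[1,0,83.5]], "dr": [[0,0,-0.01],[0,0,-0.02],[0,0,-0.03],[0,0,-0.035],[0,0,-0.035],[0,0,-0.035],[0,0,-0.035],[0,0,-0.035],[0,0,-0.035],[0,0,-0.035]]}}

```text
time: 14.87
position: [0.5472, -0.0538, 0.1174]
tool_rot: [2.075, 2.357, 0.002]
ft_force: [-0.2, -1.0, 0.5]
grip_width: 0.574
grip_force: 0.7
```

Request:
{"fn": "send_rows", "kwargs": {"xyz": [[1,0,0],[4,0,0],[8,0,0],[12,0,0],[16,0,0],[20,0,0],[24,0,0],[27,0,0],[28,0,0],[28,0,0]], "dr": [[0,0,0],[0,0,0],[0,0,0],[0,0,0],[0,0,0],[0,0,0],[0,0,0],[0,0,0],[0,0,0],[0,0,0]]}}

```text
time: 15.7
position: [0.543, -0.025, 0.1173]
tool_rot: [-2.075, -2.359, -0.001]
ft_force: [-1.5, 0.0, 6.6]
grip_width: 0.575
grip_force: 3.3
```

Request:
{"fn": "send_rows", "kwargs": {"xyz": [[0,0,-3],[0,0,-8],[-7,0,-8],[-14,0,-8],[-14,0,-6],[-14,0,-3],[-14,0,-1.5],[-14,0,-0.5],[-14,0,0],[-14,0,0]], "dr": [[0,0,0],[0,0,0],[0,0,0],[0,0,0],[0,0,0],[0,0,0],[0,0,0],[0,0,0],[0,0,0],[0,0,0]]}}

```text
time: 16.53
position: [0.5444, -0.04, 0.1172]
tool_rot: [-2.075, -2.357, 0.001]
ft_force: [-3.7, -1.1, 7.3]
grip_width: 0.574
grip_force: 3.9
```

Request:
{"fn": "send_rows", "kwargs": {"xyz": [[1,0,0],[4,0,0],[8,0,0],[12,0,0],[16,0,0],[20,0,0],[24,0,0],[27,0,0],[28,0,0],[28,0,0]], "dr": [[0,0,0],[0,0,0],[0,0,0],[0,0,0],[0,0,0],[0,0,0],[0,0,0],[0,0,0],[0,0,0],[0,0,0]]}}

```text
time: 17.37
position: [0.5403, -0.0118, 0.1172]
tool_rot: [-2.074, -2.357, 0.002]
ft_force: [-5.1, -0.8, 9.9]
grip_width: 0.575
grip_force: 4.6
```

Request:
{"fn": "send_rows", "kwargs": {"xyz": [[0,0,-3],[0,0,-15],[-5,0,-45],[-10,0,-70],[-14,0,-80],[-14,0,-84],[-14,0,-84],[-14,0,-84],[-14,0,-84],[-14,0,-84]], "dr": [[0,0,0],[0,0,0],[0,0,0],[0,0,0],[0,0,0],[0,0,0],[0,0,0],[0,0,0],[0,0,0],[0,0,0]]}}

```text
time: 18.2
position: [0.5422, -0.0256, 0.1992]
tool_rot: [-2.074, -2.357, 0.003]
ft_force: [0.4, -0.2, 0.3]
grip_width: 0.576
grip_force: 0.0
```

```bash
python3 meas.py w5; python3 fit.py w5 120 246 215 340; python3 plate.py w5
```

```text
t 18.3 tcp [ 0.5425 -0.0258  0.1996] tooly deg 7.29 tilt [-0.0017 -0.0003] ft [-0.7 -0.5  0.9]
yaw 8.42 half-angle dia check 0.0397
axis y at 0.5 -0.0239
axis y at 0.58 -0.0121
axis y at 0.66 -0.0002
115 [[0.4065, 0.1044, 0.06], [0.4266, -0.0575, 0.06]] 7.07
240 [[0.6518, 0.1359, 0.06], [0.6721, -0.0257, 0.06]] 7.16
```

View pics/w5.png

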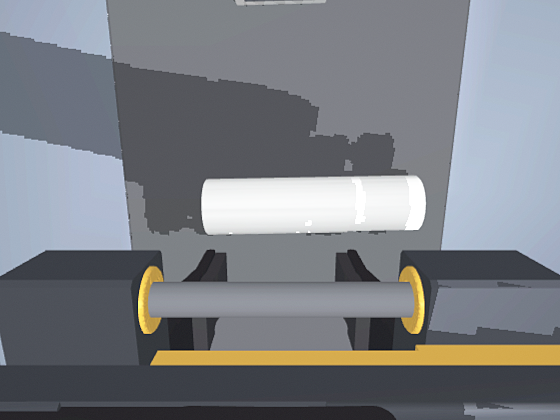

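The keyway is still out of sight round the back, as it should be at 285°. Rolled 99.4 mm, 26.3 mm to go. One stroke of about 13 mm, then a look before the last.

Request:
{"fn": "send_rows", "kwargs": {"xyz": [[1,0,30],[1,0,55],[1,0,70],[1,0,76],[1,0,79],[1,0,80.5],[1,0,82],[1,0,83.5],[1,0,84],[1,0,84]], "dr": [[0,0,0],[0,0,0],[0,0,0],[0,0,0],[0,0,0],[0,0,0],[0,0,0],[0,0,0],[0,0,0],[0,0,0]]}}

```text
time: 19.18
position: [0.5435, -0.025, 0.1174]
tool_rot: [2.075, 2.357, 0.002]
ft_force: [0.1, 0.1, 1.2]
grip_width: 0.576
grip_force: 0.7
```

Request:
{"fn": "send_rows", "kwargs": {"xyz": [[1,0,0],[4,0,0],[8,0,0],[12,0,0],[16,0,0],[20,0,0],[23,0,0],[25,0,0],[26,0,0],[26,0,0]], "dr": [[0,0,0],[0,0,0],[0,0,0],[0,0,0],[0,0,0],[0,0,0],[0,0,0],[0,0,0],[0,0,0],[0,0,0]]}}

```text
time: 20.02
position: [0.5397, 0.0017, 0.1173]
tool_rot: [-2.075, -2.359, -0.001]
ft_force: [-2.3, -0.1, 6.6]
grip_width: 0.574
grip_force: 3.3
```

Request:
{"fn": "send_rows", "kwargs": {"xyz": [[0,0,-3],[0,0,-15],[-5,0,-45],[-10,0,-70],[-13,0,-80],[-13,0,-84],[-13,0,-84],[-13,0,-84],[-13,0,-84],[-13,0,-84]], "dr": [[0,0,0],[0,0,0],[0,0,0],[0,0,0],[0,0,0],[0,0,0],[0,0,0],[0,0,0],[0,0,0],[0,0,0]]}}

```text
time: 20.85
position: [0.5403, -0.0118, 0.1992]
tool_rot: [-2.074, -2.357, 0.003]
ft_force: [-0.0, 0.3, 0.7]
grip_width: 0.574
grip_force: 0.0
```

```bash
python3 meas.py w6; python3 fit.py w6 120 246 215 340
```

```text
t 20.95 tcp [ 0.5407 -0.0119  0.1996] tooly deg 7.29 tilt [-0.0018 -0.0004] ft [-0.4  0.6 -0.3]
yaw 8.51 half-angle dia check 0.0396
axis y at 0.5 -0.0104
axis y at 0.58 0.0016
axis y at 0.66 0.0136
```

View pics/w6.png

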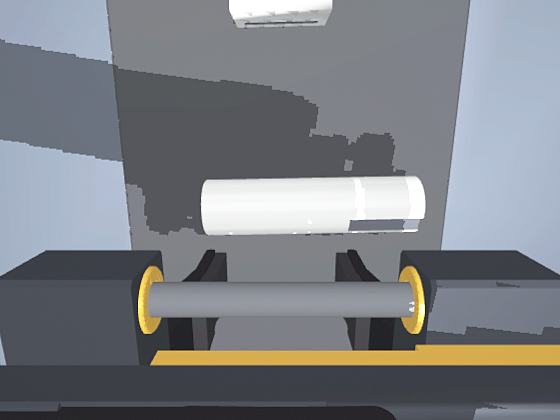

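The keyway is coming back up on the rear side (rows ~219–231). I'll work out its angle by intersecting pixel rays with the cylinder, in w1, w2 and w6.

```bash
cat > key.py <<'E'
from h import *
import sys
def ang(tag,y58,yaw,verbose=True):
    z=np.load(f"pics/{tag}.npy"); s=dict(position=z[:3],tool_rot=z[3:]); k,rr,o=pose("wrist",s)
    im=cv2.imread(f"pics/{tag}.png"); g=cv2.cvtColor(im,cv2.COLOR_BGR2GRAY).astype(float)
    u=np.r_[np.cos(np.radians(yaw)),np.sin(np.radians(yaw)),0]; n=np.r_[-u[1],u[0],0]; p0=np.r_[.58,y58,.08]
    out=[]
    for c in range(372,400,3):
        a=[]
        for r in range(165,245):
            d=rr@np.linalg.inv(k)@[c,r,1]
            q=o-p0; A=np.r_[d@n,d[2]]; B=np.r_[q@n,q[2]]
            t=np.roots([A@A,2*A@B,B@B-.0004])
            if np.isreal(t).all():
                h=B+A*t.min(); a.append((np.degrees(np.arctan2(h[0],h[1])),g[r,c]))
        a=np.array(a); m=(a[:,1]<205)&(abs(a[:,0])<75)
        if m.sum()>3: out.append((a[m,0].min(),a[m,0].max()))
    out=np.array(out); print(tag,np.median(out,0).round(1),"mid",np.median(out.mean(1)).round(1),len(out))
for a in sys.argv[1:]:
    t,y,w=a.split(","); ang(t,float(y),float(w))
E
python3 key.py w1,-.1126,8.43 w2,-.0992,8.67 w6,.0016,8.51
python3 -c "
import cv2;g=cv2.cvtColor(cv2.imread('pics/w6.png'),7)
for c in(375,390):print(g[172:240:2,c].tolist())
g=cv2.cvtColor(cv2.imread('pics/w1.png'),7);print(g[178:244:2,385].tolist())"
```

```text
w1 [-59.   16.7] mid -21.2 10
w2 [-58.5  56.5] mid -1.0 10
w6 [-59.5 -17.5] mid -38.5 10
[88, 87, 131, 222, 227, 234, 233, 236, 237, 241, 244, 245, 246, 247, 248, 249, 249, 248, 245, 243, 243, 242, 241, 247, 101, 122, 119, 119, 117, 165, 155, 99, 132, 131]
[90, 85, 154, 224, 227, 234, 232, 237, 237, 241, 244, 244, 244, 245, 248, 249, 249, 247, 244, 242, 242, 242, 241, 244, 107, 120, 118, 119, 114, 182, 139, 131, 132, 131]
[87, 84, 146, 206, 223, 229, 233, 236, 238, 239, 240, 241, 243, 245, 247, 224, 136, 135, 133, 134, 136, 133, 132, 152, 223, 237, 235, 230, 222, 205, 154, 139, 139]
```

The keyway's upper edge went from +16.7° at the start to −17.5° now, so about 34–36° (≈12.3 mm) remain. The last stroke is 23.6 mm of finger travel.

Request:
{"fn": "send_rows", "kwargs": {"xyz": [[1,0,30],[1,0,55],[1,0,70],[1,0,76],[1,0,79],[1,0,80.5],[1,0,82],[1,0,83.5],[1,0,84],[1,0,84]], "dr": [[0,0,0],[0,0,0],[0,0,0],[0,0,0],[0,0,0],[0,0,0],[0,0,0],[0,0,0],[0,0,0],[0,0,0]]}}

```text
time: 21.83
position: [0.5418, -0.011, 0.1174]
tool_rot: [2.075, 2.357, 0.002]
ft_force: [0.1, 0.2, 1.4]
grip_width: 0.572
grip_force: 0.7
```

Request:
{"fn": "send_rows", "kwargs": {"xyz": [[1,0,0],[4,0,0],[8,0,0],[12,0,0],[15.5,0,0],[18.5,0,0],[21,0,0],[22.5,0,0],[23.3,0,0],[23.6,0,0]], "dr": [[0,0,0],[0,0,0],[0,0,0],[0,0,0],[0,0,0],[0,0,0],[0,0,0],[0,0,0],[0,0,0],[0,0,0]]}}

```text
time: 22.67
position: [0.5382, 0.013, 0.1173]
tool_rot: [-2.075, -2.359, -0.001]
ft_force: [-0.9, 0.1, 6.7]
grip_width: 0.576
grip_force: 3.2
```

Request:
{"fn": "send_rows", "kwargs": {"xyz": [[0,0,0],[0,0,0],[0,0,-1],[0,0,-3],[0,0,-15],[-5,0,-45],[-8,0,-70],[-11,0,-80],[-11,0,-84],[-11,0,-84]], "dr": [[0,0,0],[0,0,0],[0,0,0],[0,0,0],[0,0,0],[0,0,0],[0,0,0],[0,0,0],[0,0,0],[0,0,0]]}}

```text
time: 23.5
position: [0.5398, 0.0015, 0.2013]
tool_rot: [2.076, 2.357, 0.002]
ft_force: [-0.2, 0.7, -0.6]
grip_width: 0.572
grip_force: 0.0
```

```bash
python3 meas.py w7; python3 fit.py w7 120 246 215 340 | tee o; y=$(awk '/0.58/{print $5}' o); w=$(awk '/yaw/{print $2}' o); python3 key.py w7,$y,$w; python3 plate.py w7
```

```text
t 23.6 tcp [0.5387 0.0018 0.1994] tooly deg 7.3 tilt [-0.0018  0.    ] ft [-0.4  0.1 -0.3]
yaw 8.42 half-angle dia check 0.0397
axis y at 0.5 0.0021
axis y at 0.58 0.0139
axis y at 0.66 0.0258
123 [[0.403, 0.132, 0.06], [0.4232, -0.0298, 0.06]] 7.08
240 [[0.6485, 0.1635, 0.06], [0.6687, 0.002, 0.06]] 7.14Traceback (most recent call last):
  File "key.py", line 20, in <module>
    t,y,w=a.split(","); ang(t,float(y),float(w))
    ^^^^^
ValueError: not enough values to unpack (expected 3, got 2)
```

View pics/w7.png

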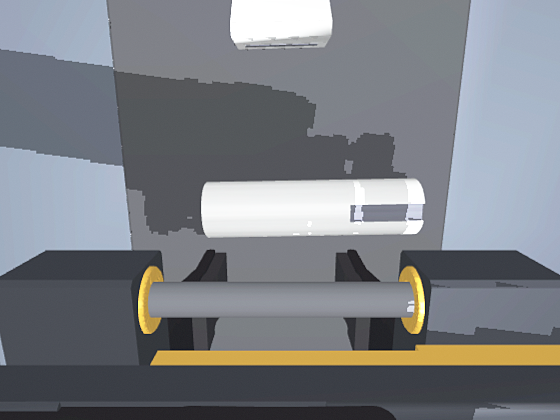

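```bash
python3 key.py w1,-.1126,8.43 w7,.0139,8.42; python3 meas.py w8;python3 fit.py w8 120 246 215 340 
```

```text
w1 [-59.   16.7] mid -21.2 10
w7 [-64.4  17.8] mid -23.3 10
t 23.75 tcp [0.5386 0.0016 0.1992] tooly deg 7.3 tilt [-0.0024 -0.0005] ft [ 0.5 -0.1  0.6]
yaw 8.48 half-angle dia check 0.0397
axis y at 0.5 0.002
axis y at 0.58 0.0139
axis y at 0.66 0.0259
```

The shaft has rolled 125.1 mm and the keyway is back on top (edge 17.8°, against 17.5° for exactly on top). It is at rest, about 1.3° from square, and the hand is clear. Handing in.

```bash
python3 -c "
from bench import *
print(close_job())"
```

```text
the job is handed in; nothing more can be done
None
```

The shaft made one full turn under the fingertips: 125.1 mm of travel towards the V-block, with the keyway back on top to within about 1°. It was left at rest about 1.3° off square; a small twist during the strokes did not correct that. The job was handed in at about 24 s with the hand clear.

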